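# Seat a turntable head in its tapered cup and rock it free

## Robot

A 7-joint arm with a two-finger parallel gripper is mounted at the origin on the work surface. World frame = base frame: x ahead of the robot, y to its left, z up, the work surface at z = 0. Lengths are in m, angles in rad, forces in N, time in s.
With the tool pointing down it reaches from about 0.425 to 0.875 m from the base axis. Payload 8.4 kg.
Tool frame: the origin (TCP) lies midway between the tips of the shut fingers; the grasp point (between the pads) lies behind it (manip.grasp_offset is the z of the grasp point in the tool frame, in m); z points along the fingers, y is the line along which they close (so a half turn about z gives the same grasp; the last joint's range is limited). The gripper opens to 85 mm and grips with 20 to 120 N. Pads are 22 mm wide; open, the fingers measure 114 mm over their backs; the gripper's body (76 mm by 85 mm) begins 54 mm behind the grasp point. The pads swing forward as they close: fully open they stand 13 mm farther back than shut.
Start: joints at [-1.365, 0.333, 0.04, 1.465, -0.013, 1.343, -0.059], TCP at [0.195, 0.62, 0.231] pointing down, gripper open.
Joint ranges: [-2.58, 2.58], [-0.38, 2.09], [-1.3, 1.39], [0.25, 2.4], [-1.5, 4.64], [0.08, 2.09], [-2.65, 2.65]. Speed limits (rad/s): [2.22, 2.22, 2.79, 2.79, 3.14, 3.14, 3.14].

## Interface

Orientations are given as a unit quaternion [x, y, z, w].
In Python, from rig import manip gives the robot as it stands. The module is installed in compiled form; this text tells all that it offers.
- The arm moves only by the shell command python3 -m creep 'ROWS' [OPENING]. ROWS is JSON, a list of rows, each an object with "xyz": the shift along the tool's x, y, z in m, a list of three; "dr": the turn, a rotation vector about the tool's x, y, z in units of 6 degrees (1.0 is 6 degrees), a list of three. A call has 1 to 12 rows; each row is the pose to reach, as a shift and turn from the pose commanded when the call began, along the tool's axes at that moment; what a row does not reach only later rows make up. A row lasts 1/12 s, in which the tool goes at most 41.7 mm and 7.16 degrees, less where a joint would pass 70% of its speed; a pose out of reach is approached as far as the arm can. A call with a gripper value outside its range is refused whole. OPENING is the opening, from 0 (shut) to 1 (fully open), set as the call begins (- or left out, the last holds). The fingers move at their own pace and stop on an object; the grip force is fixed at half the most. Time passes only in rows, so rows that repeat a pose let the fingers close. It gives the time, the measured TCP pose, the force, the opening and the grip force at its end, in the units of the state.
- manip.state(): the state, without advancing time (a new reading comes with each control period).
- manip.capture(name): name is "scene" or "side" or "wrist"; returns (picture, depth): 480x640x3 uint8, red, green, blue; 480x640 float32, m along the optical axis (not along the pixel's ray), 0 where there is no reading.
- manip.calibration(name): a dict with "fx", "fy", "cx", "cy" (pixels), "rvec" (rotation vector, rad) and "tvec" (3), from world to camera coordinates, as OpenCV has them; the wrist camera has in their place "hand_eye" (4x4, takes a point from camera to tool coordinates, whose origin is the TCP and whose axes are the flange's). Camera axes: x right, y down, z forward; pixel columns grow to the right and rows downward; lengths in m; the calibration is good to about 2 mm. A picture is of the moment at which its call begins: read the wrist's pose just before it. calibration takes no time and is no camera call.
- manip.job_done(): hands the job in; it is judged then, once.
The state is a dict: "t": time; "q": joint angles; "joint_velocities": joint speeds; "joint_efforts": joint torques, N m; "tool_pos": TCP position; "orientation": TCP orientation; "wrist_force": force on the tool from outside, world axes, zero at the start; "moment": the same for the moment, N m; "width": opening from 0.0 (shut) to 1.0 (fully open); "gripper_force": force on a finger pad.
Only numpy, scipy, OpenCV 4.12 (cv2) and the standard library are available. Lean on these libraries where they do the work, as an engineer would, in place of code of your own. Each camera call takes 0.05 s, during which the arm holds its last target. There are 200 camera calls.

## Task

Lift the larger of the two turntable heads out of its wooden block, press its cone fully home in the turntable's tapered cup with 14 to 18 N on the cup (the head's weight included), never over 22 N, and keep that push on while you check that it rocks free. Turn head and cup together 25 degrees or more counter-clockwise (from above) past the index post, then as far clockwise past it, then bring the cup's pointer back to the post and let go. Leave the smaller head as it is.

Things in the scene. Friction and masses are not known exactly. Their poses are not given: they have to be found in the camera images.
- head: The larger turntable head, loose, 0.3 to 0.5 kg: a steel cone 48 mm long (30 mm across at its small lower end, 55.6 mm at the top, half-angle 15 degrees) under a round aluminium disc 96 mm across, 8 mm thick, with a grip bar on top. Origin: centre of the cone's small lower end; z up the axis, x along the grip bar. Disc top is 56 mm above the origin.
- head_grip (a point): Point on the head's axis in the middle of its dark steel grip bar, 78 mm above the head's origin and 22 mm above the disc. The bar is 40 mm long (x), 18 mm wide (y) and 38 mm tall, its top 16 mm above this point. Grip it across y.
- rest_a: The wooden rest block, fixed, in which the larger head starts upright: 94 mm square, 60 mm tall, with a 69 mm hole; the disc lies on its top, the cone hangs inside with about 6 mm to spare all round. Lift the head straight up 55 mm or more to clear it. Origin: centre of its underside, on the bench.
- cup: Tapered steel cup on top of the turntable: 67 mm across outside, 50 mm tall, bore of the same taper as the cone, 53 mm across at the mouth. Origin: centre of the mouth, 112 mm above the bench; z up; x along its pointer, a dark bar reaching 72 mm from the axis, 8 mm below the rim. With the cone home the head's origin is 43 mm below the cup's (disc underside 5 mm above the rim).
- stand: The turntable's round grey foot, 140 mm across, fixed to the bench. Origin: centre of its underside; x points to the index post, a steel post 63 mm from the axis, top 88 mm above the bench. Inside, a very stiff thrust spring carries the cup, 112 mm above this origin when unloaded: it sinks only 0.3 mm under 18 N, so to the touch the cup is rigid.
- swivel (a joint): Turn of the cup on its foot, rad, counter-clockwise from above positive; 0 = pointer over the index post. Stops at -0.9 and +0.9. It takes about 0.3 N m to turn and stays where it is left. The cup turns with the head only by the grip of the taper: with less than about 12 N on it, head's weight included, the cone may slip.
- small_head: The smaller turntable head, not to be disturbed: disc 70 mm across, a slimmer cone 40 mm long, a like grip bar whose top is 86 mm above its origin. Upright in a like wooden block. Origin: centre of the small end of its cone, 20 mm above the bench at the start.
Mind the look-alikes: they are no part of the job. What is shaped like the stand but turquoise is not meant. Leave any yellow look-alike of the head alone.

How it is judged:
On the way, in this order (a step that is already met when the one before it is completed fails the run):
1. the cone is fully home in the cup, upright, and loaded with 13 N or more, head's weight included (the cup is sunk 0.22 mm on its spring) (z of head in the frame of cup below -0.041 m and horizontal distance between head and cup below 0.003 m and angle between the z axis of head and the z axis of cup, either way round below 0.04 rad and z of cup in the frame of stand below 0.111783 m), for 0.3 s.
2. still home and loaded with 12.5 N or more, head's weight included (the cup is sunk 0.21 mm), the cup is turned with the head at least 22 degrees (0.385 rad) counter-clockwise past the post (value of joint swivel above 0.385 rad and z of head in the frame of cup below -0.041 m and z of cup in the frame of stand below 0.111792 m), for 0.1 s.
3. still home and loaded with 12.5 N or more, head's weight included (the cup is sunk 0.21 mm), the cup is turned with the head at least 22 degrees (0.385 rad) clockwise past the post (value of joint swivel below -0.385 rad and z of head in the frame of cup below -0.041 m and z of cup in the frame of stand below 0.111792 m), for 0.1 s.
At the end, for the whole second after the job is handed in: The larger head is let go and at rest with its cone fully home in the cup (within about 2.5 mm of full depth, axis within 3 mm and 2.3 degrees of the cup's), and the cup's pointer is back within 0.2 rad (11 degrees) of the index post (z of head in the frame of cup below -0.0405 m and horizontal distance between head and cup below 0.003 m and angle between the z axis of head and the z axis of cup, either way round below 0.04 rad and value of joint swivel between -0.2 and 0.2 rad and linear speed of head below 0.01 m/s and velocity of joint swivel between -0.03 and 0.03 rad/s); the robot touches nothing.
It fails at once if the cup is pushed down with more than 23.5 N, head's weight included (it sinks more than 0.39 mm on its spring) (z of cup in the frame of stand below 0.111608 m).
It fails at once if the smaller head is moved more than 15 mm (distance of small_head from where it was at the start of the episode above 0.015 m).
It also fails if it takes over 64 s, if anything falls off the work surface, if the arm or the gripper's body presses on something with over 40 N, if the wrist force passes 120 N, or if a joint passes its speed limit or range.

## Working session

There is one attempt and no reset: what is moved stays moved. The work goes in short steps, Python scripts to look and compute and a shell command to move; the robot and the scene stay as the last step left them, time stands still between calls to the robot, and variables do not carry over. Pictures are saved under pics/ and viewed, at most 10 in all, crops included, and the job is handed in when it is done.

```bash
mkdir -p pics; cat > h.py <<'E'
from rig import manip
import numpy as np, cv2
from scipy.spatial.transform import Rotation as R
def cloud(name):
    s=manip.state(); im,d=manip.capture(name); c=manip.calibration(name)
    v,u=np.mgrid[0:480,0:640]
    P=np.stack([(u-c['cx'])*d/c['fx'],(v-c['cy'])*d/c['fy'],d],-1)
    if 'hand_eye' in c:
        H=np.array(c['hand_eye']);P=P@H[:3,:3].T+H[:3,3]
        P=P@R.from_quat(s['orientation']).as_matrix().T+s['tool_pos']
    else:
        Rm=cv2.Rodrigues(np.array(c['rvec'],float))[0];P=(P-np.array(c['tvec']).ravel())@Rm
    P[d==0]=np.nan
    return im,P
def save(n,im): cv2.imwrite('pics/'+n+'.png',im[...,::-1])
E
python3 - <<'E'
from h import *
s=manip.state();print(s,manip.grasp_offset)
ims=[]
for n in('scene','side'):
    im,P=cloud(n);save(n,im);np.savez(n,im=im,P=P)
    c=manip.calibration(n);Rm=cv2.Rodrigues(np.array(c['rvec'],float))[0];print(n,-Rm.T@np.array(c['tvec']).ravel())
E
```

```text
{'t': 0.0, 'q': array([-1.36521048,  0.33391492,  0.03986207,  1.46629281, -0.01338948,
        1.34328133, -0.05850922]), 'joint_velocities': array([ 4.25751157e-04,  1.70362865e-03,  1.36020228e-03, -1.89172422e-05,
        5.38395840e-04, -9.62124085e-04, -1.32064602e-03]), 'joint_efforts': array([-2.06997524e-04, -6.58557701e+01,  1.36584207e+00, -4.05561948e+01,
        1.68555131e-02,  1.26610289e-02, -2.75422940e-05]), 'tool_pos': array([0.19494415, 0.61959576, 0.23040796]), 'orientation': array([ 1.51810262e-01,  9.88409318e-01, -8.12702861e-04, -6.54767001e-05]), 'wrist_force': array([-0.02549334, -0.56546192,  0.00205424]), 'moment': array([0.00878312, 0.01439927, 0.06985069]), 'gripper_force': 0.0, 'width': 0.9998809224574771} -0.0187
scene [1.33357605 0.20356951 0.64848716]
side [ 0.11278524 -1.0776791   0.89930064]
```

View pics/scene.png

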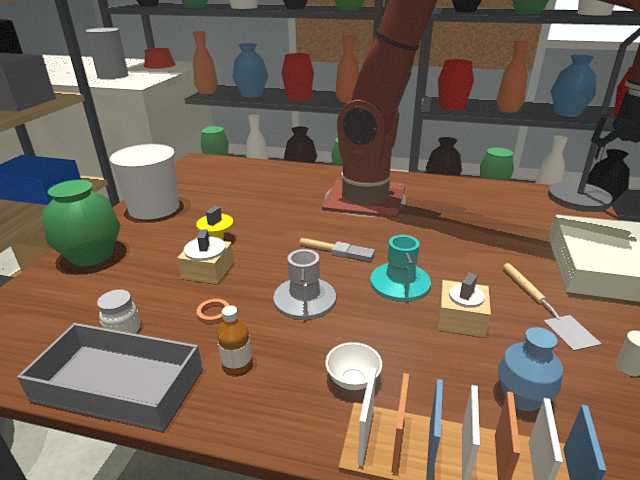

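View pics/side.png

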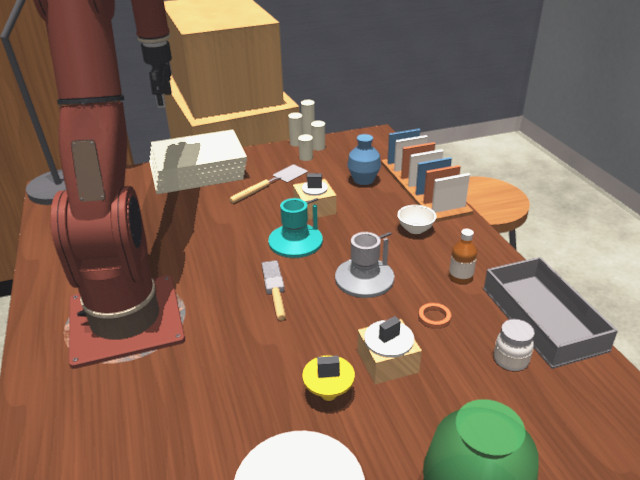

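The scene view shows the grey stand at about (304,285), the turquoise look-alike at (402,270), white-disc heads at (206,247) and (467,294), and a yellow look-alike at (214,222). In the side view the head at (389,338) has a disc as wide as its block, so it is probably the larger one. I'll check that by measuring.

```bash
python3 - <<'E'
from h import *
def circ(p):
    A=np.c_[2*p,np.ones(len(p))];x=np.linalg.lstsq(A,(p**2).sum(1),rcond=None)[0];return x[:2],np.sqrt(x[2]+x[:2]@x[:2])
D={n:np.load(n+'.npz') for n in('scene','side')}
def reg(n,u,v,w,h):
    P=D[n]['P'][v-h:v+h,u-w:u+w].reshape(-1,3);I=D[n]['im'][v-h:v+h,u-w:u+w].reshape(-1,3).astype(int);k=np.isfinite(P[:,0]);return P[k],I[k]
for lab,n,u,v,w,h in(('A','scene',206,250,32,30),('A','side',389,340,32,40),('B','scene',467,295,30,35),('B','side',314,190,25,25)):
    P,I=reg(n,u,v,w,h)
    for z0,z1 in((.05,.058),(.058,.063),(.063,.074),(.08,.1),(.1,.12)):
        q=P[(P[:,2]>z0)&(P[:,2]<z1)]
        if len(q)>5: print(lab,n,z0,len(q),'med',np.median(q,0).round(4),'lo',q.min(0).round(4),'hi',q.max(0).round(4))
    q=P[(P[:,2]>.063)&(P[:,2]<.074)&(I.min(1)>150)]
    if len(q)>10:
        hull=cv2.convexHull(q[:,:2].astype(np.float32))[:,0];print('  disc',len(q),circ(hull),cv2.minEnclosingCircle(q[:,:2].astype(np.float32)))
    b=P[(P[:,2]>.095)]
    if len(b)>10:print('  bar',cv2.minAreaRect(b[:,:2].astype(np.float32)),b[:,2].max())
for n,u,v,w,h in(('scene',304,285,35,40),('side',365,262,35,40)):
    P,I=reg(n,u,v,w,h)
    q=P[(P[:,2]>.109)&(P[:,2]<.116)]
    print('cup rim',n,len(q),cv2.minEnclosingCircle(q[:,:2].astype(np.float32)))
    q=P[(P[:,2]>.006)&(P[:,2]<.03)];print(' foot',np.median(q[:,2]),cv2.minEnclosingCircle(q[:,:2].astype(np.float32)))
for n,x,y,s in(('side',365,262,2),):pass
a=D['side']['im'][215:390,310:440];b=D['scene']['im'][220:325,170:350]
save('c1',np.hstack([cv2.resize(a,(390,525)),np.zeros((525,10,3),np.uint8),cv2.resize(cv2.copyMakeBorder(D['scene']['im'][235:325,262:350],0,0,0,0,0),(396,525))]))
E
```

```text
A scene 0.05 514 med [ 0.3876 -0.3207  0.0544] lo [ 0.3352 -0.3917  0.05  ] hi [ 0.5457 -0.2545  0.058 ]
A scene 0.058 186 med [ 0.5313 -0.2798  0.0592] lo [ 0.3509 -0.3813  0.058 ] hi [ 0.5465 -0.2542  0.0629]
A scene 0.063 622 med [ 0.5051 -0.2956  0.0668] lo [ 0.3664 -0.3571  0.063 ] hi [ 0.5459 -0.2552  0.0738]
A scene 0.08 87 med [ 0.5127 -0.2954  0.0904] lo [ 0.4749 -0.3069  0.0803] hi [ 0.5195 -0.2884  0.1   ]
A scene 0.1 85 med [ 0.4989 -0.3014  0.1045] lo [ 0.4736 -0.3145  0.1   ] hi [ 0.5187 -0.2889  0.1064]
  disc 540 (array([ 0.49511501, -0.30279601]), np.float64(0.04759151980489638)) ((0.49421775341033936, -0.302987664937973), 0.05026984587311745)
  bar ((0.4957676827907562, -0.30247077345848083), (0.04420778527855873, 0.018323462456464767), 16.52659797668457) 0.10643797876787324
A side 0.05 190 med [ 0.4686 -0.3496  0.0543] lo [ 0.4424 -0.3536  0.05  ] hi [ 0.5379 -0.2596  0.058 ]
A side 0.058 291 med [ 0.4646 -0.3421  0.061 ] lo [ 0.4419 -0.3545  0.058 ] hi [ 0.5379 -0.2561  0.063 ]
A side 0.063 1132 med [ 0.4806 -0.3182  0.0696] lo [ 0.4425 -0.3548  0.063 ] hi [ 0.538
[... 1666 characters left out ...]
4559 0.1761 0.1089] lo [0.4153 0.1185 0.1001] hi [0.5515 0.3116 0.1187]
  disc 243 (array([0.53531339, 0.29271669]), np.float64(0.05673807285158889)) ((0.5319778919219971, 0.2944674789905548), 0.061457179486751556)
  bar ((0.4856233596801758, 0.21125490963459015), (0.21887731552124023, 0.06344480067491531), 54.31064987182617) 0.11874932267620254
cup rim scene 200 ((0.5498077273368835, -0.0410437174141407), 0.034942857921123505)
 foot 0.015997970604301165 ((0.47575509548187256, -0.055273860692977905), 0.14588530361652374)
cup rim side 232 ((0.5617802739143372, -0.039013441652059555), 0.05263381078839302)
 foot 0.01874465795072327 ((0.573457658290863, 0.03457099199295044), 0.17349402606487274)
```

View pics/c1.png

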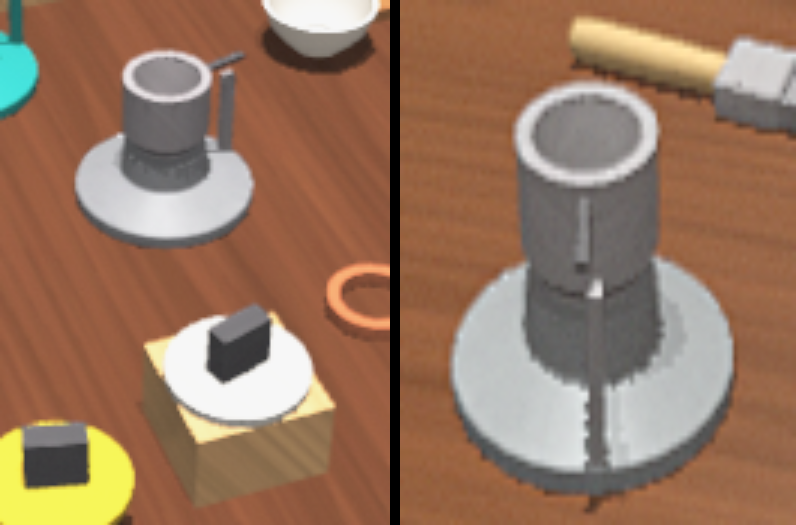

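Head A is the larger one: its disc radius is 47.6 mm and it sits at about (0.494,-0.303), with the bar at about 16.6°. The grey cup is at about (0.55,-0.041). Its pointer is at about (583,240) in the crop and nearly over the post at (596,290). Now I move.

```bash
python3 -m creep '[{"xyz":[-0.015,-0.012,-0.01],"dr":[0,0,0.5]},{"xyz":[-0.04,-0.032,-0.04],"dr":[0,0,1.5]},{"xyz":[-0.07,-0.055,-0.06],"dr":[0,0,2.5]},{"xyz":[-0.10,-0.08,-0.08],"dr":[0,0,3.5]},{"xyz":[-0.132,-0.104,-0.09],"dr":[0,0,4.5]},{"xyz":[-0.164,-0.128,-0.1],"dr":[0,0,5.5]},{"xyz":[-0.196,-0.153,-0.1],"dr":[0,0,6.5]},{"xyz":[-0.228,-0.178,-0.1],"dr":[0,0,7.5]},{"xyz":[-0.26,-0.203,-0.1],"dr":[0,0,8.5]},{"xyz":[-0.292,-0.228,-0.1],"dr":[0,0,9.5]},{"xyz":[-0.324,-0.253,-0.1],"dr":[0,0,10.5]},{"xyz":[-0.354,-0.2765,-0.1],"dr":[0,0,11.5]}]' 1
cat > rel.py <<'E'
import sys; from h import *
# target x y z, tool-y azimuth deg, tool down -> tool-frame shift and dr units
x,y,z,a=map(float,sys.argv[1:5]); s=manip.state(); r0=R.from_quat(s['orientation'])
a=np.radians(a); Y=np.array([np.cos(a),np.sin(a),0]); Z=np.array([0,0,-1.]); M=np.c_[np.cross(Y,Z),Y,Z]
r1=R.from_matrix(M)
print('shift',r0.inv().apply(np.array([x,y,z])-s['tool_pos']).round(4),'dr',(np.degrees((r0.inv()*r1).as_rotvec())/6).round(3),'pos',s['tool_pos'].round(4),'q',s['q'].round(2),'t',round(s['t'],2),'F',s['wrist_force'].round(2),'w',round(s['width'],3))
E
python3 rel.py 0.494 -0.303 0.25 -73.3
```

```text
t: 1.1
tool_pos: [0.4506, 0.2475, 0.3313]
orientation: [0.687, 0.727, 0.0, -0.0]
wrist_force: [1.4, -0.5, 0.3]
width: 1.0
gripper_force: 0.0
shift [-0.5521  0.0126  0.0812] dr [-1.0000e-03 -0.0000e+00  1.2749e+01] pos [0.4506 0.2475 0.3313] q [-1.    0.    0.42  1.65 -0.    1.49 -0.53] t 1.1 F [ 1.4  -0.5   0.33] w 1.0
```

```bash
python3 -m creep '[{"xyz":[-0.03,0,0],"dr":[0,0,1]},{"xyz":[-0.068,0,0],"dr":[0,0,2]},{"xyz":[-0.106,0.003,0],"dr":[0,0,3]},{"xyz":[-0.144,0.003,0],"dr":[0,0,4]},{"xyz":[-0.182,0.004,0],"dr":[0,0,5]},{"xyz":[-0.22,0.005,0],"dr":[0,0,6]},{"xyz":[-0.258,0.006,0.01],"dr":[0,0,7]},{"xyz":[-0.296,0.007,0.02],"dr":[0,0,8]},{"xyz":[-0.334,0.008,0.03],"dr":[0,0,9]},{"xyz":[-0.372,0.009,0.04],"dr":[0,0,10]},{"xyz":[-0.40,0.01,0.05],"dr":[0,0,11]},{"xyz":[-0.43,0.011,0.05],"dr":[0,0,12]}]'
python3 - <<'E'
from h import *
im,P=cloud('wrist');np.savez('w1',im=im,P=P);save('w1',im);print(manip.state()['tool_pos'])
E
python3 rel.py 0.494 -0.303 0.20 -73.3
```

```text
t: 2.1
tool_pos: [0.486, -0.1801, 0.2796]
orientation: [0.983, 0.184, -0.001, -0.0]
wrist_force: [0.1, 0.3, -0.5]
width: 0.995
gripper_force: 0.0
[ 0.48576224 -0.18598379  0.28060877]
shift [-0.0331  0.1124  0.0808] dr [0.017 0.012 0.625] pos [ 0.4858 -0.186   0.2806] q [-0.57  0.02  0.88  1.74 -0.02  1.39 -0.9 ] t 2.15 F [-2.94 -2.59 -0.44] w 1.007
```

View pics/w1.png

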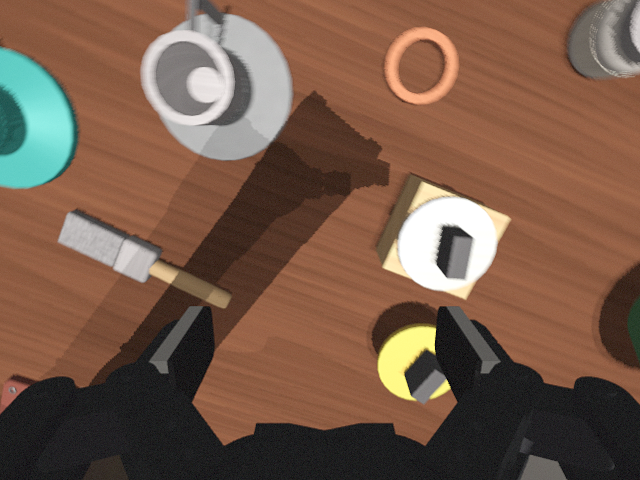

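The wrist view shows the larger head's disc centred at about (447,243) with its bar at (455,252), the cup rim at (188,78) with its pointer at (205,10), and the yellow look-alike at (420,365). Next: hover over the head, settle and measure.

```bash
python3 -m creep '[{"xyz":[-0.008,0.03,0.01],"dr":[0,0,0.2]},{"xyz":[-0.016,0.06,0.025],"dr":[0,0,0.4]},{"xyz":[-0.024,0.085,0.035],"dr":[0,0,0.6]},{"xyz":[-0.03,0.1,0.04],"dr":[0,0,0.6]},{"xyz":[-0.033,0.112,0.04],"dr":[0,0,0.6]},{"xyz":[-0.033,0.112,0.04],"dr":[0,0,0.6]},{"xyz":[-0.033,0.112,0.04],"dr":[0,0,0.6]},{"xyz":[-0.033,0.112,0.04],"dr":[0,0,0.6]},{"xyz":[-0.033,0.112,0.04],"dr":[0,0,0.6]}]'
cat > meas.py <<'E'
import sys; from h import *
def circ(p):
    A=np.c_[2*p,np.ones(len(p))];x=np.linalg.lstsq(A,(p**2).sum(1),rcond=None)[0];return x[:2].round(4),np.sqrt(x[2]+x[:2]@x[:2]).round(4)
def rep(P,I,c,zt,rad=.07):
    k=np.isfinite(P[...,0])&(np.hypot(P[...,0]-c[0],P[...,1]-c[1])<rad); return P[k],I[k].astype(int)
if __name__=='__main__':
    im,P=cloud('wrist');np.savez('w2',im=im,P=P);save('w2',im)
    q,I=rep(P,im,(.494,-.303),0)
    d=q[(q[:,2]>.062)&(q[:,2]<.074)&(I.min(1)>150)]
    print('disc z',np.median(d[:,2]),circ(cv2.convexHull(d[:,:2].astype(np.float32))[:,0]))
    b=q[(q[:,2]>.098)&(q[:,2]<.115)];print('bar',np.median(b[:,2]),cv2.minAreaRect(b[:,:2].astype(np.float32)))
E
python3 meas.py; python3 rel.py 0.494 -0.303 0.0713 -73.3
python3 - <<'E'
from meas import *
w=np.load('w1.npz');P,I=rep(w['P'],w['im'],(.55,-.041),0,.1)
r=P[(P[:,2]>.107)&(P[:,2]<.117)];print('rim',np.median(r[:,2]),len(r),circ(cv2.convexHull(r[:,:2].astype(np.float32))[:,0]))
p=P[(P[:,2]>.095)&(P[:,2]<.106)&(np.hypot(P[:,0]-.55,P[:,1]+.041)>.042)];print('ptr',len(p),p.mean(0))
f=P[(P[:,2]>.008)&(P[:,2]<.03)&(I.min(1)>100)];print('foot',np.median(f[:,2]),circ(cv2.convexHull(f[:,:2].astype(np.float32))[:,0]))
yl=(w['im'][...,0]>180)&(w['im'][...,1]>180)&(w['im'][...,2]<120);y=w['P'][yl];print('yellow',np.nanmedian(y,0),np.nanmin(y,0),np.nanmax(y,0))
E
```

```text
t: 2.9
tool_pos: [0.498, -0.2936, 0.2415]
orientation: [0.988, 0.157, 0.0, -0.0]
wrist_force: [0.2, 0.6, 0.1]
width: 0.997
gripper_force: 0.0
disc z 0.06793134248674484 (array([ 0.4938, -0.3053]), np.float64(0.0475))
bar 0.10582890398608061 ((0.493958979845047, -0.30510973930358887), (0.040265828371047974, 0.01794571429491043), 16.915176391601562)
shift [-0.0069  0.0077  0.1702] dr [-0.004 -0.007  0.222] pos [ 0.4981 -0.2936  0.2415] q [-0.35  0.25  0.96  1.67 -0.21  1.33 -0.61] t 2.95 F [ 0.18  0.01 -0.5 ] w 0.997
rim 0.1117462511526017 3159 (array([ 0.5531, -0.0418]), np.float64(0.0359))
ptr 67 [ 0.59687578 -0.0319415   0.10495733]
foot 0.01763206072009435 (array([ 0.5478, -0.0438]), np.float64(0.0694))
yellow [ 0.35348485 -0.3371395   0.05547873] [ 0.2676981  -0.4285923  -0.00176249] [ 0.40132574 -0.29937611  0.05864379]
```

```bash
python3 -m creep '[{"xyz":[-0.005,0.006,0.02],"dr":[0,0,0.19]},{"xyz":[-0.0075,0.0098,0.05],"dr":[0,0,0.19]},{"xyz":[-0.0075,0.0098,0.075],"dr":[0,0,0.19]},{"xyz":[-0.0075,0.0098,0.1],"dr":[0,0,0.19]},{"xyz":[-0.0075,0.0098,0.11],"dr":[0,0,0.19]},{"xyz":[-0.0075,0.0098,0.115],"dr":[0,0,0.19]},{"xyz":[-0.0075,0.0098,0.115],"dr":[0,0,0.19]},{"xyz":[-0.0075,0.0098,0.115],"dr":[0,0,0.19]}]'
python3 meas.py; python3 rel.py 0.4939 -0.3052 0.0743 -73.1
```

```text
t: 3.62
tool_pos: [0.4942, -0.3066, 0.1276]
orientation: [0.989, 0.146, 0.001, 0.0]
wrist_force: [-0.2, 0.2, 0.5]
width: 0.997
gripper_force: 0.0
disc z 0.06794106002053381 (array([ 0.4936, -0.3052]), np.float64(0.0477))
bar 0.1059045365292875 ((0.4938247799873352, -0.30502137541770935), (0.040688835084438324, 0.0180630162358284), 16.91177749633789)
shift [-0.0001 -0.0017  0.0535] dr [ 0.012 -0.015 -0.015] pos [ 0.4944 -0.3067  0.1278] q [-0.26  0.38  0.91  1.8  -0.33  1.13 -0.52] t 3.67 F [ 0.47 -0.2   0.67] w 1.001
```

```bash
python3 -m creep '[{"xyz":[0,-0.0017,0.012],"dr":[0,0,0]},{"xyz":[0,-0.0017,0.028],"dr":[0,0,0]},{"xyz":[0,-0.0017,0.042],"dr":[0,0,0]},{"xyz":[0,-0.0017,0.05],"dr":[0,0,0]},{"xyz":[0,-0.0017,0.053],"dr":[0,0,0]},{"xyz":[0,-0.0017,0.053],"dr":[0,0,0]},{"xyz":[0,-0.0017,0.053],"dr":[0,0,0]}]' && python3 -m creep '[{"xyz":[0,0,0],"dr":[0,0,0]},{"xyz":[0,0,0],"dr":[0,0,0]},{"xyz":[0,0,0],"dr":[0,0,0]},{"xyz":[0,0,0],"dr":[0,0,0]},{"xyz":[0,0,0],"dr":[0,0,0]},{"xyz":[0,0,0],"dr":[0,0,0]},{"xyz":[0,0,0],"dr":[0,0,0]},{"xyz":[0,0,0],"dr":[0,0,0]}]' 0; python3 rel.py 0.4939 -0.3052 0.0743 -73.1
```

```text
t: 4.25
tool_pos: [0.4931, -0.3051, 0.0736]
orientation: [0.989, 0.146, 0.0, 0.0]
wrist_force: [-0.3, -0.7, 1.0]
width: 0.994
gripper_force: 0.0
t: 4.92
tool_pos: [0.4932, -0.3047, 0.0736]
orientation: [0.989, 0.146, 0.0, -0.0]
wrist_force: [-1.1, 2.1, 6.3]
width: 0.201
gripper_force: 60.0
shift [ 0.0006  0.0006 -0.0007] dr [-0.001 -0.003 -0.017] pos [ 0.4932 -0.3047  0.0736] q [-0.22  0.44  0.87  1.85 -0.39  1.03 -0.47] t 4.92 F [-1.12  2.09  6.29] w 0.201
```

```bash
python3 -m creep '[{"xyz":[0,0,-0.003],"dr":[0,0,0]},{"xyz":[0,0,-0.01],"dr":[0,0,0]},{"xyz":[0,0,-0.022],"dr":[0,0,0]},{"xyz":[0,0,-0.037],"dr":[0,0,0]},{"xyz":[0,0,-0.055],"dr":[0,0,0]},{"xyz":[0,0,-0.075],"dr":[0,0,0]},{"xyz":[0,0,-0.095],"dr":[0,0,0]},{"xyz":[0,0,-0.115],"dr":[0,0,0]},{"xyz":[0,0,-0.128],"dr":[0,0,0]},{"xyz":[0,0,-0.135],"dr":[0,0,0]},{"xyz":[0,0,-0.135],"dr":[0,0,0]},{"xyz":[0,0,-0.135],"dr":[0,0,0]}]';python3 -m creep '[{"xyz":[0,0,0],"dr":[0,0,0]},{"xyz":[0,0,0],"dr":[0,0,0]},{"xyz":[0,0,0],"dr":[0,0,0]},{"xyz":[0,0,0],"dr":[0,0,0]}]'
python3 - <<'E'
from meas import *
s=manip.state();im,P=cloud('wrist');print(s['tool_pos'],s['wrist_force'],s['moment'],s['width'])
np.savez('w3',im=im,P=P);save('w3',im)
Q,I=rep(P,im,(.55,-.042),0,.1)
r=Q[(Q[:,2]>.107)&(Q[:,2]<.117)];print('rim',len(r),circ(cv2.convexHull(r[:,:2].astype(np.float32))[:,0]))
Q,I=rep(P,im,s['tool_pos'],0,.08)
t=Q[:,2]-s['tool_pos'][2];d=Q[(abs(t+.007)<.012)&(I.min(1)>130)];print('disc',len(d),d.mean(0) if len(d) else '')
if len(d)>100:
  A=np.c_[d[:,:2]-d[:,:2].mean(0),np.ones(len(d))];print(np.linalg.lstsq(A,d[:,2],rcond=None)[0],circ(cv2.convexHull(d[:,:2].astype(np.float32))[:,0]))
E
python3 rel.py 0.55 -0.042 0.21 -73.1
```

```text
t: 5.92
tool_pos: [0.4929, -0.3045, 0.2079]
orientation: [0.989, 0.146, -0.0, -0.0]
wrist_force: [0.0, -0.3, -5.1]
width: 0.198
gripper_force: 58.9
t: 6.25
tool_pos: [0.4928, -0.3047, 0.2077]
orientation: [0.989, 0.146, -0.001, -0.0]
wrist_force: [-0.2, -0.1, -4.6]
width: 0.202
gripper_force: 58.9
[ 0.49277224 -0.30471174  0.20774635] [-0.18172424 -0.11838078 -4.63477524] [ 0.00015643 -0.07969741  0.03304323] 0.20193245279932448
shift [ 0.1306 -0.235  -0.0021] dr [-0.003  0.007 -0.019] pos [ 0.4928 -0.3047  0.2079] q [-0.32  0.29  0.96  1.71 -0.25  1.27 -0.58] t 6.3 F [ 0.36  0.5  -3.77] w 0.206Traceback (most recent call last):
  File "<stdin>", line 5, in <module>
TypeError: 'NoneType' object is not subscriptable
```

View pics/w3.png

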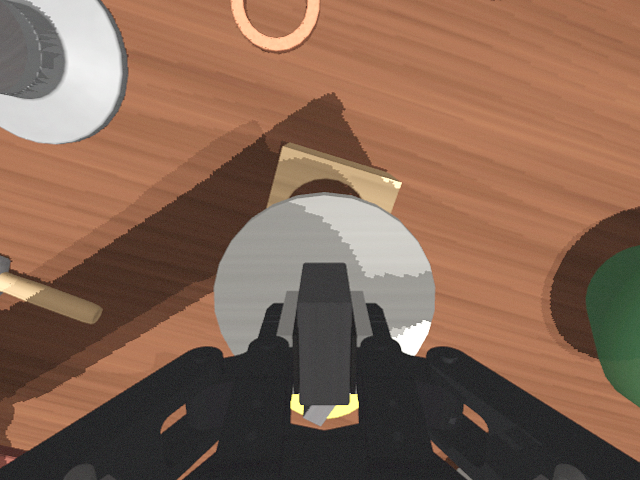

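The head hangs upright in the grip, with its disc centred at about (325,300), and the cup is off to the upper left. Its weight is about 4.3 N. I'll go to a waypoint where the wrist camera sees the cup.

```bash
python3 -m creep '[{"xyz":[0.001,-0.01,-0.01],"dr":[0,0,0]},{"xyz":[0.004,-0.03,-0.02],"dr":[0,0,0]},{"xyz":[0.007,-0.06,-0.03],"dr":[0,0,0]},{"xyz":[0.011,-0.09,-0.03],"dr":[0,0,0]},{"xyz":[0.014,-0.12,-0.03],"dr":[0,0,0]},{"xyz":[0.018,-0.15,-0.03],"dr":[0,0,0]},{"xyz":[0.02,-0.17,-0.03],"dr":[0,0,0]},{"xyz":[0.022,-0.183,-0.03],"dr":[0,0,0]},{"xyz":[0.0223,-0.1863,-0.03],"dr":[0,0,0]},{"xyz":[0.0223,-0.1863,-0.03],"dr":[0,0,0]},{"xyz":[0.0223,-0.1863,-0.03],"dr":[0,0,0]},{"xyz":[0.0223,-0.1863,-0.03],"dr":[0,0,0]}]'
python3 - <<'E'
from meas import *
s=manip.state();im,P=cloud('wrist');print(s['tool_pos'],s['wrist_force'],s['moment'])
np.savez('w4',im=im,P=P);save('w4',im)
def robust(p,r):
    from scipy.optimize import least_squares
    f=lambda c:np.hypot(*(p-c).T)-r
    return least_squares(f,p.mean(0),loss='soft_l1',f_scale=.0005).x.round(4)
Q,I=rep(P,im,(.55,-.042),0,.05)
r=Q[(Q[:,2]>.1095)&(Q[:,2]<.115)];print('rim',len(r),np.median(r[:,2]),'mean of ring',robust(r[:,:2],.030))
h=cv2.convexHull(r[:,:2].astype(np.float32))[:,0];print(robust(h,.0335),circ(h))
Q,I=rep(P,im,(.55,-.042),0,.1);f=Q[(Q[:,2]>.008)&(Q[:,2]<.03)&(I.min(1)>100)];h=cv2.convexHull(f[:,:2].astype(np.float32))[:,0];print('foot',robust(h,.07),circ(h))
p=Q[(Q[:,2]>.09)&(Q[:,2]<.107)];rr=np.hypot(p[:,0]-.55,p[:,1]+.042);p=p[rr>.045];print('ptr',len(p),p.mean(0),p[np.argmax(rr[rr>.045])])
p=Q[(Q[:,2]>.08)&(Q[:,2]<.092)];rr=np.hypot(p[:,0]-.55,p[:,1]+.042);p=p[rr>.045];print('post',len(p),p.mean(0) if len(p) else '')
Q,I=rep(P,im,s['tool_pos'],0,.08)
t=Q[:,2]-s['tool_pos'][2];d=Q[(abs(t+.005)<.006)&(I.min(1)>90)]
A=np.c_[d[:,:2]-s['tool_pos'][:2],np.ones(len(d))];print('disc',len(d),np.linalg.lstsq(A,d[:,2],rcond=None)[0])
h=cv2.convexHull(d[:,:2].astype(np.float32))[:,0];print(robust(h,.048),circ(h),s['tool_pos'])
E
python3 rel.py 0.55 -0.042 0.21 -73.1
```

```text
t: 7.3
tool_pos: [0.4606, -0.1214, 0.2383]
orientation: [0.989, 0.145, -0.0, 0.0]
wrist_force: [0.3, 0.1, -3.9]
width: 0.2
gripper_force: 60.0
[ 0.46058267 -0.12142743  0.23832451] [ 0.26546974  0.10328402 -3.92313313] [-0.06127982  0.00700333  0.01152882]
rim 3696 0.11189407368820478 mean of ring [ 0.5476 -0.0436]
[ 0.5477 -0.0433] (array([ 0.5477, -0.0433]), np.float64(0.0333))
foot [ 0.5475 -0.0437] (array([ 0.5478, -0.0433]), np.float64(0.0693))
shift [ 0.1084 -0.0504  0.0282] dr [ 0.005  0.003 -0.038] pos [ 0.4606 -0.1214  0.2383] q [-0.69 -0.09  0.83  1.89  0.07  1.31 -1.17] t 7.35 F [ 0.18  0.19 -5.24] w 0.204<stdin>:12: RuntimeWarning: Mean of empty slice.
  ret = um.true_divide(
Traceback (most recent call last):
ValueError: attempt to get argmax of an empty sequence
```

View pics/w4.png

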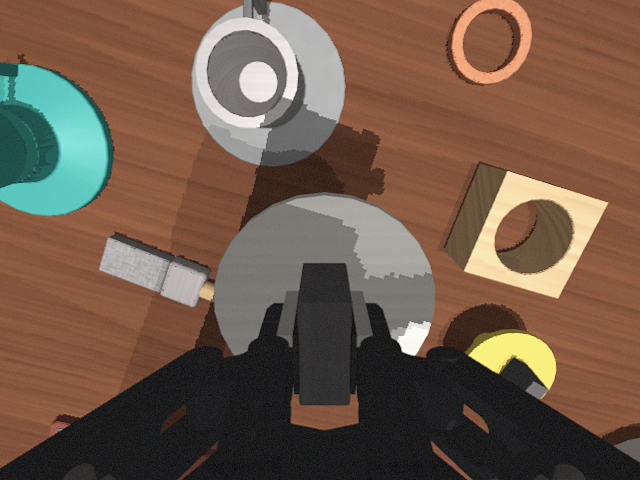

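The cup rim is centred at about (246,78), and the post and pointer are at (256,8), partly cut off. The cup fit is (0.5476,-0.0434) and both the rim and foot radii check out. Next I measure the head in the hand and the pointer and post angles.

```bash
python3 - <<'E'
from meas import *
w=np.load('w4.npz');P,im=w['P'],w['im'];T=np.array([0.46058,-0.12143,0.23832])
Q,I=rep(P,im,T,0,.075)
t=Q[:,2]-T[2];d=Q[(abs(t+.006)<.005)&(I.min(1)>70)]
print('disc',len(d),np.linalg.lstsq(np.c_[d[:,:2]-T[:2],np.ones(len(d))],d[:,2],rcond=None)[0])
from scipy.optimize import least_squares
h=cv2.convexHull(d[:,:2].astype(np.float32))[:,0];x=Q;h=h[(h-T[:2])@[.957,.291]>0.005]
print(len(h),least_squares(lambda c:np.hypot(*(h-c).T)-.048,T[:2],loss='soft_l1',f_scale=.0005).x,circ(h))
c=manip.calibration('scene');Rm=cv2.Rodrigues(np.array(c['rvec'],float))[0];o=-Rm.T@np.array(c['tvec']).ravel()
for u,v,z in((302.4,281.3,.104),(305.6,283.9,.088),(304,270,.108)):
    r=Rm.T@np.array([(u-c['cx'])/c['fx'],(v-c['cy'])/c['fy'],1]);p=o+r*(z-o[2])/r[2];e=p[:2]-[.5476,-.0434];print(p.round(4),np.degrees(np.arctan2(e[1],e[0])),np.hypot(*e))
E
python3 rel.py 0.5476 -0.0434 0.185 -73.1
```

```text
disc 20844 [-0.00329013 -0.00166601  0.23269142]
46 [ 0.46115714 -0.12204919] (array([ 0.4615, -0.122 ]), np.float64(0.0477))
[ 0.6221 -0.022   0.104 ] 16.04526359699023 0.07753339565658811
[ 0.6082 -0.0198  0.088 ] 21.282881012674995 0.06506675103940941
[ 0.5891 -0.0281  0.108 ] 20.202564973785556 0.04425311475863002
shift [ 0.1057 -0.0497  0.0532] dr [ 0.005  0.003 -0.038] pos [ 0.4606 -0.1214  0.2383] q [-0.69 -0.09  0.83  1.89  0.07  1.31 -1.17] t 7.35 F [ 0.18  0.19 -5.24] w 0.204
```

```bash
python3 -m creep '[{"xyz":[0.005,-0.003,0],"dr":[0,0,0]},{"xyz":[0.02,-0.01,0],"dr":[0,0,0]},{"xyz":[0.04,-0.02,0],"dr":[0,0,0]},{"xyz":[0.065,-0.031,0],"dr":[0,0,0]},{"xyz":[0.085,-0.041,0.005],"dr":[0,0,0]},{"xyz":[0.098,-0.047,0.015],"dr":[0,0,0]},{"xyz":[0.1053,-0.0504,0.03],"dr":[0,0,0]},{"xyz":[0.1053,-0.0504,0.044],"dr":[0,0,-0.03]},{"xyz":[0.1053,-0.0504,0.053],"dr":[0,0,-0.03]},{"xyz":[0.1053,-0.0504,0.053],"dr":[0,0,-0.03]},{"xyz":[0.1053,-0.0504,0.053],"dr":[0,0,-0.03]},{"xyz":[0.1053,-0.0504,0.053],"dr":[0,0,-0.03]}]'
cat > f.py <<'E'
from h import *
import sys
F=[];
for i in range(int(sys.argv[1])):
    manip.capture('wrist');s=manip.state();F.append(np.r_[s['wrist_force'],s['moment']])
print(np.mean(F,0).round(2),np.std(F,0).round(2))
E
python3 f.py 5; python3 rel.py 0.547 -0.0428 0.14 -73.1
```

```text
t: 8.35
tool_pos: [0.5472, -0.0418, 0.1861]
orientation: [0.989, 0.147, 0.0, 0.0]
wrist_force: [0.3, -0.1, -5.1]
width: 0.201
gripper_force: 59.8
[-0.03  0.11 -4.36 -0.    0.01 -0.01] [0.16 0.22 0.28 0.02 0.02 0.03]
shift [-0.0005  0.0014  0.0459] dr [-0.002 -0.01   0.011] pos [ 0.5471 -0.0414  0.1859] q [-0.71  0.19  0.8   1.81 -0.15  1.2  -1.14] t 8.6 F [-0.29  0.14 -4.38] w 0.2
```

```bash
python3 -m creep '[{"xyz":[-0.0005,0.0014,0.005],"dr":[0,0,0]},{"xyz":[-0.0005,0.0014,0.015],"dr":[0,0,0]},{"xyz":[-0.0005,0.0014,0.025],"dr":[0,0,0]},{"xyz":[-0.0005,0.0014,0.034],"dr":[0,0,0]},{"xyz":[-0.0005,0.0014,0.041],"dr":[0,0,0]},{"xyz":[-0.0005,0.0014,0.045],"dr":[0,0,0]},{"xyz":[-0.0005,0.0014,0.046],"dr":[0,0,0]},{"xyz":[-0.0005,0.0014,0.046],"dr":[0,0,0]}]'
python3 f.py 2; python3 rel.py 0.547 -0.0428 0.1306 -73.1
```

```text
t: 9.27
tool_pos: [0.5466, -0.0429, 0.139]
orientation: [0.989, 0.148, -0.0, 0.0]
wrist_force: [0.7, 0.3, -4.9]
width: 0.199
gripper_force: 60.0
[-0.21 -0.07 -3.88 -0.02  0.02  0.  ] [0.31 0.27 0.07 0.   0.   0.01]
shift [-0.     -0.0001  0.0091] dr [ 0.002 -0.005  0.013] pos [ 0.547  -0.0429  0.1397] q [-0.69  0.24  0.79  1.86 -0.19  1.12 -1.1 ] t 9.37 F [ 0.11 -0.34 -3.81] w 0.2
```

```bash
python3 -m creep '[{"xyz":[0,0,0.002],"dr":[0,0,0]},{"xyz":[0,0,0.004],"dr":[0,0,0]},{"xyz":[0,0,0.006],"dr":[0,0,0]},{"xyz":[0,0,0.006],"dr":[0,0,0]},{"xyz":[0,0,0.006],"dr":[0,0,0]},{"xyz":[0,0,0.006],"dr":[0,0,0]}]'
python3 f.py 2; python3 -m creep '[{"xyz":[0,0,0.0005],"dr":[0,0,0]},{"xyz":[0,0,0.001],"dr":[0,0,0]},{"xyz":[0,0,0.001],"dr":[0,0,0]},{"xyz":[0,0,0.001],"dr":[0,0,0]}]';python3 f.py 2;python3 rel.py 0.547 -0.0428 0.1306 -73.1
```

```text
t: 9.87
tool_pos: [0.5468, -0.0428, 0.1334]
orientation: [0.989, 0.148, 0.0, 0.0]
wrist_force: [-0.4, 0.2, -5.0]
width: 0.198
gripper_force: 60.0
[-0.35 -0.1  -4.68  0.   -0.03 -0.01] [0.3  0.14 0.03 0.01 0.02 0.02]
t: 10.3
tool_pos: [0.5467, -0.0428, 0.1323]
orientation: [0.989, 0.148, -0.0, 0.0]
wrist_force: [-0.4, 1.1, -4.2]
width: 0.201
gripper_force: 60.0
[-0.05  0.04 -4.71 -0.01  0.01  0.01] [0.22 0.4  0.44 0.02 0.01 0.01]
shift [0.0003 0.0001 0.0017] dr [-0.     0.     0.012] pos [ 0.5467 -0.0428  0.1323] q [-0.68  0.25  0.79  1.87 -0.2   1.1  -1.1 ] t 10.4 F [-0.27  0.44 -4.27] w 0.196
```

```bash
python3 -m creep '[{"xyz":[0,0,0.0005],"dr":[0,0,0]},{"xyz":[0,0,0.001],"dr":[0,0,0]},{"xyz":[0,0,0.001],"dr":[0,0,0]},{"xyz":[0,0,0.001],"dr":[0,0,0]}]'
python3 f.py 2; python3 -m creep '[{"xyz":[0,0,0.0003],"dr":[0,0,0]},{"xyz":[0,0,0.0005],"dr":[0,0,0]},{"xyz":[0,0,0.0005],"dr":[0,0,0]},{"xyz":[0,0,0.0005],"dr":[0,0,0]}]';python3 f.py 2;python3 rel.py 0.547 -0.0428 0.1306 -73.1
```

```text
t: 10.73
tool_pos: [0.5468, -0.0427, 0.1313]
orientation: [0.989, 0.148, 0.0, 0.0]
wrist_force: [0.9, 1.0, -5.2]
width: 0.2
gripper_force: 60.0
[-0.    0.09 -4.79  0.09 -0.1   0.01] [0.02 0.06 0.05 0.05 0.   0.01]
t: 11.17
tool_pos: [0.5469, -0.0428, 0.1309]
orientation: [0.989, 0.148, 0.0, 0.0]
wrist_force: [0.7, 0.3, -4.7]
width: 0.199
gripper_force: 60.1
[ 0.71  0.83 -4.49  0.15 -0.18 -0.01] [0.29 0.25 0.23 0.01 0.03 0.03]
shift [0.0001 0.0001 0.0003] dr [ 0.    -0.002  0.013] pos [ 0.5469 -0.0427  0.1309] q [-0.68  0.25  0.79  1.87 -0.2   1.1  -1.09] t 11.27 F [ 1.    0.57 -4.27] w 0.197
```

```bash
python3 -m creep '[{"xyz":[0.0005,-0.0003,0],"dr":[0,0,0]},{"xyz":[0.0005,-0.0003,0.0003],"dr":[0,0,0]},{"xyz":[0.0005,-0.0003,0.0003],"dr":[0,0,0]},{"xyz":[0.0005,-0.0003,0.0003],"dr":[0,0,0]}]'
python3 f.py 2; python3 -m creep '[{"xyz":[0,0,0.0003],"dr":[0,0,0]},{"xyz":[0,0,0.0005],"dr":[0,0,0]},{"xyz":[0,0,0.0005],"dr":[0,0,0]},{"xyz":[0,0,0.0005],"dr":[0,0,0]}]';python3 f.py 2;python3 rel.py 0.547 -0.0428 0.1306 -73.1
```

```text
t: 11.6
tool_pos: [0.547, -0.0426, 0.1305]
orientation: [0.989, 0.147, -0.0, 0.0]
wrist_force: [0.5, -1.1, -3.9]
width: 0.2
gripper_force: 60.2
[-0.2  -0.28 -3.42 -0.18  0.02 -0.03] [0.34 0.47 0.81 0.04 0.01 0.03]
t: 12.03
tool_pos: [0.5472, -0.0425, 0.1303]
orientation: [0.989, 0.148, 0.0, 0.0]
wrist_force: [-2.2, -1.0, 2.7]
width: 0.201
gripper_force: 60.9
[-2.82 -1.17  3.67 -0.23  0.68 -0.03] [0.23 0.22 0.2  0.01 0.04 0.03]
shift [-0.0003  0.0002 -0.0003] dr [ 0.    -0.001  0.012] pos [ 0.5472 -0.0425  0.1303] q [-0.68  0.26  0.79  1.87 -0.2   1.1  -1.09] t 12.13 F [-2.59 -1.39  3.87] w 0.2
```

```bash
python3 -m creep '[{"xyz":[-0.0003,0,0],"dr":[0,0,0]},{"xyz":[-0.0003,0,0.0002],"dr":[0,0,0]},{"xyz":[-0.0003,0,0.0002],"dr":[0,0,0]},{"xyz":[-0.0003,0,0.0002],"dr":[0,0,0]}]'
python3 f.py 3; python3 -m creep '[{"xyz":[0,0,0.0002],"dr":[0,0,0]},{"xyz":[0,0,0.0002],"dr":[0,0,0]},{"xyz":[0,0,0.0002],"dr":[0,0,0]}]';python3 f.py 3;python3 rel.py 0.547 -0.0428 0.1306 -73.1
```

```text
t: 12.47
tool_pos: [0.5472, -0.0426, 0.1302]
orientation: [0.989, 0.148, 0.0, 0.0]
wrist_force: [-2.0, -0.6, 5.7]
width: 0.198
gripper_force: 61.6
[-2.46 -1.02  5.59 -0.25  0.62 -0.  ] [0.2  0.26 0.71 0.01 0.02 0.03]
t: 12.87
tool_pos: [0.5472, -0.0425, 0.1301]
orientation: [0.989, 0.148, 0.0, -0.0]
wrist_force: [-4.4, -1.1, 8.2]
width: 0.204
gripper_force: 61.9
[-3.24 -1.44  7.39 -0.24  0.78 -0.  ] [0.5  0.49 0.15 0.02 0.02 0.01]
shift [-0.0003  0.0002 -0.0004] dr [ 0.001 -0.007  0.012] pos [ 0.5472 -0.0425  0.1302] q [-0.68  0.26  0.79  1.87 -0.2   1.1  -1.09] t 13.02 F [-2.61 -1.15  7.58] w 0.201
```

```bash
python3 -m creep '[{"xyz":[-0.0005,0.0001,0],"dr":[0,0,0]},{"xyz":[-0.0005,0.0001,0.0003],"dr":[0,0,0]},{"xyz":[-0.0005,0.0001,0.0003],"dr":[0,0,0]},{"xyz":[-0.0005,0.0001,0.0003],"dr":[0,0,0]},{"xyz":[-0.0005,0.0001,0.0003],"dr":[0,0,0]}]'
python3 f.py 4; python3 rel.py 0.547 -0.0428 0.1306 -73.1
```

```text
t: 13.43
tool_pos: [0.5471, -0.0426, 0.1301]
orientation: [0.989, 0.148, 0.001, -0.0]
wrist_force: [-2.5, -1.2, 8.7]
width: 0.199
gripper_force: 62.1
[-2.08 -0.13  8.21 -0.1   0.62 -0.01] [0.37 0.69 0.38 0.04 0.02 0.02]
shift [-0.0002  0.0002 -0.0005] dr [ 0.001 -0.015  0.014] pos [ 0.5471 -0.0426  0.1301] q [-0.68  0.25  0.79  1.87 -0.2   1.1  -1.09] t 13.63 F [-1.67  0.4   8.39] w 0.198
```

```bash
python3 -m creep '[{"xyz":[-0.0003,0,0.0002],"dr":[0,0,0]},{"xyz":[-0.0003,0,0.0003],"dr":[0,0,0]},{"xyz":[-0.0003,0,0.0003],"dr":[0,0,0]},{"xyz":[-0.0003,0,0.0003],"dr":[0,0,0]}]'; python3 f.py 3;
python3 -m creep '[{"xyz":[0,0,0],"dr":[0.05,0,0]},{"xyz":[0,0,0],"dr":[0.1,0,0]},{"xyz":[0,0,0],"dr":[0.1,0,0]},{"xyz":[0,0,0],"dr":[0.1,0,0]}]'; python3 f.py 2
python3 -m creep '[{"xyz":[0,0,0],"dr":[-0.1,0,0]},{"xyz":[0,0,0],"dr":[-0.2,0,0]},{"xyz":[0,0,0],"dr":[-0.2,0,0]},{"xyz":[0,0,0],"dr":[-0.2,0,0]}]'; python3 f.py 2
```

```text
t: 13.97
tool_pos: [0.5471, -0.0426, 0.1301]
orientation: [0.989, 0.148, 0.001, -0.0]
wrist_force: [-2.2, 0.3, 10.7]
width: 0.199
gripper_force: 62.2
[-2.11 -0.09  9.88 -0.03  0.65 -0.02] [0.3  0.3  0.42 0.01 0.04 0.04]
t: 14.45
tool_pos: [0.5472, -0.0428, 0.1301]
orientation: [0.989, 0.148, 0.0, -0.005]
wrist_force: [-2.1, -0.3, 10.3]
width: 0.198
gripper_force: 62.1
[-2.71  0.43 10.05 -0.62  0.52 -0.03] [0.17 0.14 0.1  0.   0.02 0.  ]
t: 14.88
tool_pos: [0.547, -0.0424, 0.1301]
orientation: [0.989, 0.148, 0.002, 0.005]
wrist_force: [-2.4, -1.4, 9.3]
width: 0.199
gripper_force: 62.0
[-2.2  -0.92 10.02  0.58  0.79 -0.02] [0.21 0.5  0.3  0.03 0.04 0.03]
```

```bash
python3 -m creep '[{"xyz":[0,0,0],"dr":[0.1,0.1,0]},{"xyz":[0,0,0],"dr":[0.1,0.1,0]},{"xyz":[0,0,0],"dr":[0.1,0.1,0]}]'; python3 f.py 2
python3 -m creep '[{"xyz":[0,0,0],"dr":[0,-0.1,0]},{"xyz":[0,0,0],"dr":[0,-0.2,0]},{"xyz":[0,0,0],"dr":[0,-0.2,0]},{"xyz":[0,0,0],"dr":[0,-0.1,0]},{"xyz":[0,0,0.0002],"dr":[0,-0.1,0]},{"xyz":[0,0,0.0002],"dr":[0,-0.1,0]}]'; python3 f.py 4;python3 rel.py 0.547 -0.0428 0.1306 -73.1
```

```text
t: 15.23
tool_pos: [0.547, -0.0426, 0.13]
orientation: [0.989, 0.148, 0.006, -0.001]
wrist_force: [-1.3, 0.8, 9.5]
width: 0.202
gripper_force: 62.2
[-2.33  0.22 10.94 -0.19  1.   -0.04] [0.5  0.92 0.04 0.01 0.   0.03]
t: 15.83
tool_pos: [0.5471, -0.0426, 0.13]
orientation: [0.989, 0.148, 0.001, -0.0]
wrist_force: [-2.9, 0.7, 10.4]
width: 0.199
gripper_force: 62.4
[-2.56  0.3  10.87 -0.06  0.78 -0.  ] [0.44 0.43 0.74 0.03 0.03 0.04]
shift [-0.0002  0.0002 -0.0006] dr [-0.    -0.021  0.014] pos [ 0.5471 -0.0426  0.13  ] q [-0.68  0.25  0.79  1.87 -0.2   1.1  -1.09] t 16.03 F [-2.53 -0.3  11.23] w 0.208
```

```bash
python3 -m creep '[{"xyz":[-0.0001,0,0.0001],"dr":[0,0,-0.1]},{"xyz":[-0.0001,0,0.0001],"dr":[0,0,-0.3]},{"xyz":[-0.0001,0,0.0001],"dr":[0,0,-0.5]},{"xyz":[-0.0001,0,0.0001],"dr":[0,0,-0.75]},{"xyz":[-0.0001,0,0.0001],"dr":[0,0,-1.0]},{"xyz":[-0.0001,0,0.0001],"dr":[0,0,-1.25]},{"xyz":[-0.0001,0,0.0001],"dr":[0,0,-1.5]},{"xyz":[-0.0001,0,0.0001],"dr":[0,0,-1.5]}]'; python3 f.py 3;python3 rel.py 0.547 -0.0428 0.1306 -73.1
```

```text
t: 16.7
tool_pos: [0.5471, -0.0426, 0.13]
orientation: [0.974, 0.226, 0.001, -0.0]
wrist_force: [-2.5, 0.6, 13.1]
width: 0.201
gripper_force: 62.5
[-3.400e+00 -1.900e-01  1.211e+01 -1.000e-02  8.100e-01 -3.000e-02] [0.08 0.43 0.41 0.02 0.   0.02]
shift [-0.0002  0.0002 -0.0006] dr [ 0.002 -0.023  1.515] pos [ 0.5471 -0.0425  0.13  ] q [-0.66  0.25  0.76  1.87 -0.19  1.09 -0.94] t 16.85 F [-3.390e+00  1.000e-02  1.269e+01] w 0.2
```

```bash
python3 -m creep '[{"xyz":[0,0,0],"dr":[0,0,-0.2]},{"xyz":[0,0,0],"dr":[0,0,-0.45]},{"xyz":[0,0,0],"dr":[0,0,-0.7]},{"xyz":[0,0,0],"dr":[0,0,-0.95]},{"xyz":[0,0,0],"dr":[0,0,-1.2]},{"xyz":[0,0,0],"dr":[0,0,-1.45]},{"xyz":[0,0,0],"dr":[0,0,-1.7]},{"xyz":[0,0,0],"dr":[0,0,-1.95]},{"xyz":[0,0,0],"dr":[0,0,-2]}]'; python3 f.py 2;python3 - <<'E'
from h import *
im,P=cloud('scene');save('s5',cv2.resize(im[215:335,240:370],None,fx=4.5,fy=4.5,interpolation=cv2.INTER_CUBIC))
E
```

```text
t: 17.6
tool_pos: [0.5471, -0.0426, 0.13]
orientation: [0.945, 0.326, 0.001, -0.0]
wrist_force: [-2.6, 0.3, 11.2]
width: 0.205
gripper_force: 62.5
[-3.06  0.08 12.57  0.03  0.82 -0.18] [0.63 0.61 0.51 0.01 0.01 0.03]
```

View pics/s5.png

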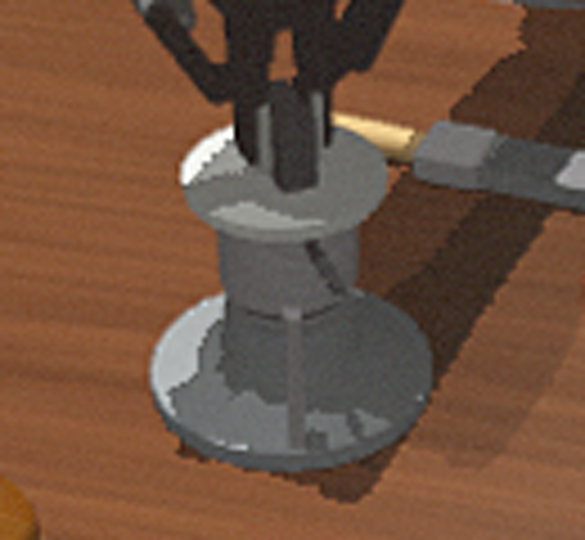

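The pointer has turned with the head, away from the post. Its tip is at (343,293) in the crop and the post top at (292,310). I'll compute its angle and keep turning.

```bash
cat > ang.py <<'E'
import sys; from h import *
c=manip.calibration('scene');Rm=cv2.Rodrigues(np.array(c['rvec'],float))[0];o=-Rm.T@np.array(c['tvec']).ravel()
for a in sys.argv[1:]:
    u,v,z=map(float,a.split(','))
    r=Rm.T@np.array([(u-c['cx'])/c['fx'],(v-c['cy'])/c['fy'],1]);p=o+r*(z-o[2])/r[2];e=p[:2]-[.5476,-.0434];print(np.degrees(np.arctan2(e[1],e[0])),np.hypot(*e))
E
python3 ang.py 316.2,280.1,.1 310,269.5,.1 304.9,284,.088
python3 -m creep '[{"xyz":[0,0,0],"dr":[0,0,-0.2]},{"xyz":[0,0,0],"dr":[0,0,-0.45]},{"xyz":[0,0,0],"dr":[0,0,-0.7]},{"xyz":[0,0,0],"dr":[0,0,-0.95]},{"xyz":[0,0,0],"dr":[0,0,-1.2]},{"xyz":[0,0,0],"dr":[0,0,-1.45]},{"xyz":[0,0,0],"dr":[0,0,-1.7]},{"xyz":[0,0,0],"dr":[0,0,-1.95]},{"xyz":[0,0,0],"dr":[0,0,-2]},{"xyz":[0,0,0],"dr":[0,0,-2]}]'; python3 f.py 3;python3 rel.py 0.547 -0.0428 0.1306 -73.1
```

```text
37.74023201122376 0.07442969049301493
42.237432224128796 0.034895693534986096
20.02005797650057 0.06523154328576028
t: 18.58
tool_pos: [0.5471, -0.0425, 0.13]
orientation: [0.906, 0.423, 0.001, 0.0]
wrist_force: [-2.7, 0.6, 11.6]
width: 0.203
gripper_force: 62.4
[-3.2   0.84 11.82  0.02  0.85 -0.16] [0.29 0.42 0.34 0.01 0.03 0.02]
shift [-0.0003  0.0001 -0.0006] dr [ 5.000e-03 -2.300e-02  5.512e+00] pos [ 0.5471 -0.0425  0.13  ] q [-0.61  0.24  0.69  1.87 -0.17  1.09 -0.55] t 18.73 F [-2.78  0.83 12.3 ] w 0.197
```

```bash
python3 -m creep '[{"xyz":[0,0,0],"dr":[0,0,0.1]},{"xyz":[0,0,0],"dr":[0,0,0.3]},{"xyz":[0,0,0],"dr":[0,0,0.6]},{"xyz":[0,0,0],"dr":[0,0,0.95]},{"xyz":[0,0,0],"dr":[0,0,1.3]},{"xyz":[0,0,0],"dr":[0,0,1.65]},{"xyz":[0,0,0],"dr":[0,0,2]},{"xyz":[0,0,0],"dr":[0,0,2.35]},{"xyz":[0,0,0],"dr":[0,0,2.7]},{"xyz":[0,0,0],"dr":[0,0,2.95]},{"xyz":[0,0,0],"dr":[0,0,3]},{"xyz":[0,0,0],"dr":[0,0,3]}]'; python3 f.py 3
python3 -m creep '[{"xyz":[0,0,0],"dr":[0,0,0.2]},{"xyz":[0,0,0],"dr":[0,0,0.5]},{"xyz":[0,0,0],"dr":[0,0,0.8]},{"xyz":[0,0,0],"dr":[0,0,1.15]},{"xyz":[0,0,0],"dr":[0,0,1.5]},{"xyz":[0,0,0],"dr":[0,0,1.85]},{"xyz":[0,0,0],"dr":[0,0,2.2]},{"xyz":[0,0,0],"dr":[0,0,2.55]},{"xyz":[0,0,0],"dr":[0,0,2.9]},{"xyz":[0,0,0],"dr":[0,0,3.2]},{"xyz":[0,0,0],"dr":[0,0,3.3]},{"xyz":[0,0,0],"dr":[0,0,3.3]}]'; python3 f.py 3;python3 rel.py 0.547 -0.0428 0.1306 -73.1
```

```text
t: 19.73
tool_pos: [0.5471, -0.0426, 0.13]
orientation: [0.961, 0.276, 0.001, 0.0]
wrist_force: [-2.0, -0.5, 11.4]
width: 0.202
gripper_force: 62.5
[-2.42 -0.05 12.13 -0.06  0.8   0.17] [0.61 0.76 0.55 0.02 0.02 0.02]
t: 20.88
tool_pos: [0.5472, -0.0426, 0.13]
orientation: [0.994, 0.106, 0.001, -0.0]
wrist_force: [-3.1, -0.3, 12.4]
width: 0.205
gripper_force: 62.5
[-2.8  -0.31 12.6  -0.06  0.79  0.1 ] [0.2  0.1  0.28 0.01 0.01 0.03]
shift [-0.0002  0.0001 -0.0006] dr [ 0.001 -0.022 -0.783] pos [ 0.5471 -0.0426  0.13  ] q [-0.69  0.26  0.8   1.87 -0.21  1.1  -1.17] t 21.03 F [-2.95 -0.25 12.49] w 0.203
```

```bash
python3 -m creep '[{"xyz":[0,0,0],"dr":[0,0,0.2]},{"xyz":[0,0,0],"dr":[0,0,0.55]},{"xyz":[0,0,0],"dr":[0,0,0.95]},{"xyz":[0,0,0],"dr":[0,0,1.35]},{"xyz":[0,0,0],"dr":[0,0,1.75]},{"xyz":[0,0,0],"dr":[0,0,2.15]},{"xyz":[0,0,0],"dr":[0,0,2.55]},{"xyz":[0,0,0],"dr":[0,0,2.95]},{"xyz":[0,0,0],"dr":[0,0,3.35]},{"xyz":[0,0,0],"dr":[0,0,3.75]},{"xyz":[0,0,0],"dr":[0,0,4]},{"xyz":[0,0,0],"dr":[0,0,4]}]'; python3 f.py 4;python3 rel.py 0.547 -0.0428 0.1306 -73.1;python3 - <<'E'
from h import *
im,P=cloud('scene');save('s6',cv2.resize(im[215:335,240:370],None,fx=4.5,fy=4.5,interpolation=cv2.INTER_CUBIC))
E
```

```text
t: 22.03
tool_pos: [0.5472, -0.0427, 0.13]
orientation: [0.995, -0.104, 0.001, -0.0]
wrist_force: [-2.9, -0.3, 12.4]
width: 0.203
gripper_force: 62.6
[-3.190e+00 -3.000e-02  1.232e+01 -1.000e-01  8.000e-01 -1.000e-02] [0.24 0.33 0.35 0.01 0.01 0.03]
shift [-0.0001  0.0001 -0.0006] dr [-4.000e-03 -2.200e-02 -4.786e+00] pos [ 0.5471 -0.0427  0.13  ] q [-0.75  0.27  0.88  1.87 -0.24  1.1  -1.56] t 22.23 F [-3.35 -0.35 11.88] w 0.201
```

View pics/s6.png

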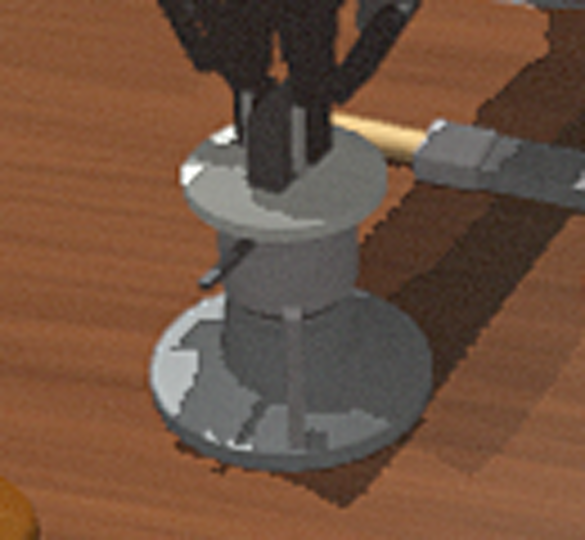

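The pointer tip is at (203,282) in the crop, well clockwise of the post top at (292,310).

```bash
python3 ang.py 285.1,277.7,.1 304.9,284,.088; python3 rel.py 0.547 -0.0428 0.1306 -71
```

```text
-15.090003207951387 0.06805849142590979
20.02005797650057 0.06523154328576028
shift [-0.0001  0.0002 -0.0006] dr [-4.000e-03 -2.200e-02 -5.135e+00] pos [ 0.5472 -0.0427  0.13  ] q [-0.75  0.27  0.88  1.87 -0.24  1.1  -1.56] t 22.28 F [-2.05 -1.34 11.98] w 0.201
```

```bash
python3 -m creep '[{"xyz":[0,0,0],"dr":[0,0,-0.2]},{"xyz":[0,0,0],"dr":[0,0,-0.5]},{"xyz":[0,0,0],"dr":[0,0,-0.8]},{"xyz":[0,0,0],"dr":[0,0,-1.1]},{"xyz":[0,0,0],"dr":[0,0,-1.4]},{"xyz":[0,0,0],"dr":[0,0,-1.7]},{"xyz":[0,0,0],"dr":[0,0,-2]},{"xyz":[0,0,0],"dr":[0,0,-2.3]},{"xyz":[0,0,0],"dr":[0,0,-2.6]},{"xyz":[0,0,0],"dr":[0,0,-2.85]},{"xyz":[0,0,0],"dr":[0,0,-3]},{"xyz":[0,0,0],"dr":[0,0,-3]}]'; python3 f.py 1
python3 -m creep '[{"xyz":[0,0,0],"dr":[0,0,-0.2]},{"xyz":[0,0,0],"dr":[0,0,-0.5]},{"xyz":[0,0,0],"dr":[0,0,-0.8]},{"xyz":[0,0,0],"dr":[0,0,-1.1]},{"xyz":[0,0,0],"dr":[0,0,-1.4]},{"xyz":[0,0,0],"dr":[0,0,-1.7]},{"xyz":[0,0,0],"dr":[0,0,-2]},{"xyz":[0,0,0],"dr":[0,0,-2.25]},{"xyz":[0,0,0],"dr":[0,0,-2.4]},{"xyz":[0,0,0],"dr":[0,0,-2.4]},{"xyz":[0,0,0],"dr":[0,0,-2.4]}]'; python3 f.py 2
python3 - <<'E'
from h import *
im,P=cloud('scene');save('s7',cv2.resize(im[215:335,240:370],None,fx=4.5,fy=4.5,interpolation=cv2.INTER_CUBIC))
E
```

```text
t: 23.28
tool_pos: [0.5471, -0.0426, 0.13]
orientation: [0.999, 0.054, 0.001, -0.0]
wrist_force: [-3.3, 0.5, 12.9]
width: 0.204
gripper_force: 62.5
[-1.2  -0.02 11.99 -0.04  0.73 -0.11] [0. 0. 0. 0. 0. 0.]
t: 24.25
tool_pos: [0.5471, -0.0426, 0.13]
orientation: [0.984, 0.179, 0.001, -0.0]
wrist_force: [-2.6, 0.7, 11.6]
width: 0.201
gripper_force: 62.5
[-2.16  0.55 12.32 -0.04  0.76 -0.09] [0.6  0.08 0.3  0.   0.04 0.  ]
```

View pics/s7.png

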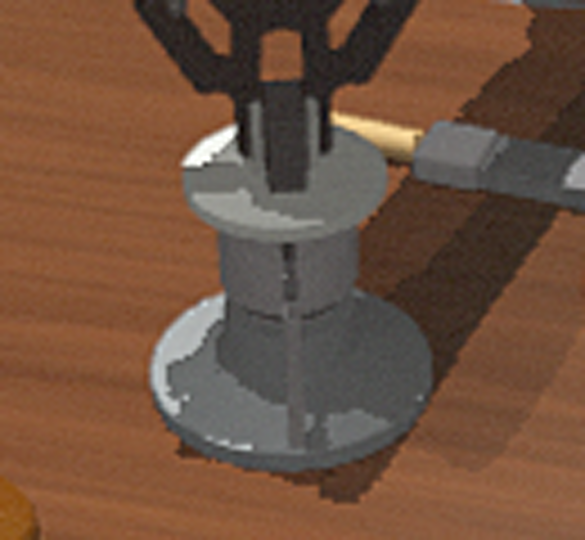

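The pointer, ending at (290,300), is now in line with the post at (293,312). I'll relieve the push and let go.

```bash
python3 -m creep '[{"xyz":[0,0,-0.0003],"dr":[0,0,0]},{"xyz":[0,0,-0.0006],"dr":[0,0,0]},{"xyz":[0,0,-0.0008],"dr":[0,0,0]},{"xyz":[0,0,-0.0008],"dr":[0,0,0]},{"xyz":[0,0,-0.0008],"dr":[0,0,0]}]'; python3 f.py 2
```

```text
t: 24.82
tool_pos: [0.547, -0.0426, 0.1301]
orientation: [0.984, 0.179, 0.001, 0.0]
wrist_force: [0.2, -0.3, 6.5]
width: 0.203
gripper_force: 61.5
[ 0.88  0.24  6.35 -0.   -0.03 -0.11] [0.36 0.68 0.69 0.01 0.01 0.01]
```

```bash
python3 -m creep '[{"xyz":[0,0,-0.0003],"dr":[0,0,0]},{"xyz":[0,0,-0.0006],"dr":[0,0,0]},{"xyz":[0,0,-0.0006],"dr":[0,0,0]},{"xyz":[0,0,-0.0006],"dr":[0,0,0]}]'; python3 f.py 2
python3 -m creep '[{"xyz":[0,0,0],"dr":[0,0,0]},{"xyz":[0,0,0],"dr":[0,0,0]},{"xyz":[0,0,0],"dr":[0,0,0]},{"xyz":[0,0,0],"dr":[0,0,0]},{"xyz":[0,0,0],"dr":[0,0,0]},{"xyz":[0,0,0],"dr":[0,0,0]},{"xyz":[0,0,0],"dr":[0,0,0]},{"xyz":[0,0,0],"dr":[0,0,0]}]' 1; python3 f.py 1
```

```text
t: 25.25
tool_pos: [0.5467, -0.0426, 0.1303]
orientation: [0.984, 0.179, 0.001, 0.0]
wrist_force: [5.2, 1.1, 0.2]
width: 0.202
gripper_force: 60.7
[ 5.36  0.57 -0.51  0.09 -1.19 -0.13] [0.05 0.03 0.12 0.   0.02 0.01]
t: 26.02
tool_pos: [0.546, -0.0429, 0.1301]
orientation: [0.984, 0.179, -0.0, 0.0]
wrist_force: [-0.2, -0.0, -0.0]
width: 1.001
gripper_force: 0.0
[-1.13  0.09  0.14 -0.01 -0.05  0.01] [0. 0. 0. 0. 0. 0.]
```

Released cleanly. Now I lift straight up and check.

```bash
python3 -m creep '[{"xyz":[0,0,-0.003],"dr":[0,0,0]},{"xyz":[0,0,-0.012],"dr":[0,0,0]},{"xyz":[0,0,-0.027],"dr":[0,0,0]},{"xyz":[0,0,-0.047],"dr":[0,0,0]},{"xyz":[0,0,-0.07],"dr":[0,0,0]},{"xyz":[0,0,-0.095],"dr":[0,0,0]},{"xyz":[0,0,-0.11],"dr":[0,0,0]},{"xyz":[0,0,-0.12],"dr":[0,0,0]},{"xyz":[0,0,-0.12],"dr":[0,0,0]},{"xyz":[0,0,-0.12],"dr":[0,0,0]},{"xyz":[0,0,-0.12],"dr":[0,0,0]},{"xyz":[0,0,-0.12],"dr":[0,0,0]}]'
python3 - <<'E'
from meas import *
im,P=cloud('wrist');q,I=rep(P,im,(.5476,-.0434),0)
d=q[(q[:,2]>.115)&(q[:,2]<.135)&(I.min(1)>70)];h=cv2.convexHull(d[:,:2].astype(np.float32))[:,0]
print('disc',len(d),np.median(d[:,2]),circ(h),np.linalg.lstsq(np.c_[d[:,:2]-d[:,:2].mean(0),np.ones(len(d))],d[:,2],rcond=None)[0])
im,P=cloud('scene');save('s8',cv2.resize(im[215:335,240:370],None,fx=4.5,fy=4.5,interpolation=cv2.INTER_CUBIC))
E
```

```text
t: 27.07
tool_pos: [0.5454, -0.0427, 0.249]
orientation: [0.984, 0.179, -0.001, 0.0]
wrist_force: [0.3, 1.0, -0.5]
width: 1.001
gripper_force: 0.0
disc 11064 0.12459925642500207 (array([ 0.5479, -0.0432]), np.float64(0.0477)) [-0.00081586 -0.00095537  0.12457983]
```

View pics/s8.png

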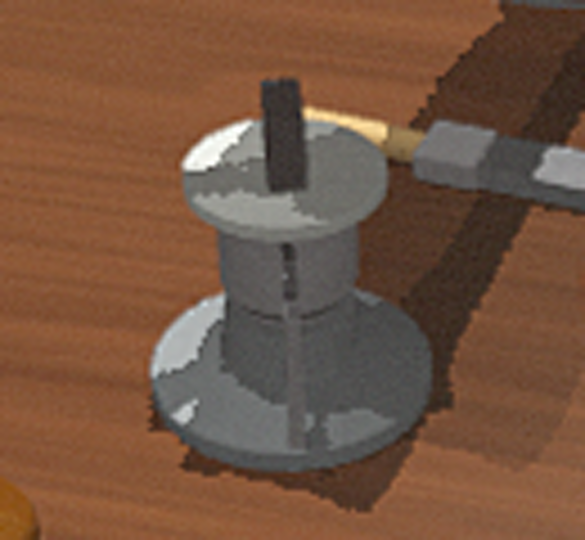

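The head stands free and upright in the cup. Its disc top is at 0.1246 m (0.125 expected), its axis is within 0.5 mm of the cup's, and the pointer at (289,280) is in line with the post at (293,315).

```bash
python3 -c "
from rig import manip; print(manip.job_done())"
```

```text
the job is handed in; nothing more can be done
None
```

The job is handed in, with no verdict returned: the larger head was pressed home with about 16.5 N on the cup while turning, rocked with 14 to 15 N on, turned about 30° each way past the post, brought back with the pointer on the post and let go; the smaller head was not touched.

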